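# Knock two glue cakes out of their casting mould

## Robot

A 6-joint arm with a two-finger parallel gripper is mounted at the origin on the work surface. World frame = base frame: x ahead of the robot, y to its left, z up, the work surface at z = 0. Lengths are in m, angles in rad, forces in N, time in s.
With the tool pointing down it reaches from about 0.35 to 0.775 m from the base axis. Payload 5.5 kg.
Tool frame: the origin (TCP) lies on the centre line of the jaws, within the pads' length; the fingertips stand 8 mm ahead of it and the grasp point (between the pads) lies 11 mm behind it; z points along the fingers, x is the direction in which the jaws open and shut, and the axes are right-handed (so a half turn about z gives the same grasp; the last joint's range is limited). The gripper opens to 85 mm and grips with 20 to 120 N. Pads are 22 mm wide; open, the fingers measure 114 mm over their backs; the gripper's body (76 mm by 85 mm) begins 54 mm behind the grasp point. The pads swing forward as they close: fully open they stand 13 mm farther back than shut.
Start: joints at [1.008, 0.313, 0.046, 1.304, 0, 1.431], TCP at [0.236, 0.524, 0.239] pointing down, gripper open.
Joint ranges: [-2.76, 2.76], [-0.86, 1.69], [-1.03, 1.26], [-2.2, 2.34], [-1.47, 1.5], [-3.14, 3.14]. Speed limits (rad/s): [2.57, 2.57, 3.14, 3.14, 3.14, 3.14].

## Interface

Orientations are given as [roll, pitch, yaw] about the fixed x, y, z axes, in that order (R = Rz(yaw) Ry(pitch) Rx(roll)).
In Python, from bench import bot gives the robot as it stands. The module is installed in compiled form; this text tells all that it offers.
- The arm moves only by the tool send_rows, never from a script. Its argument "plan" is a list of rows, each a list of 7 numbers: the opening, from 0 (shut) to 1 (fully open), then the shift along the world's x, y, z in cm, then the turn, a rotation vector about the world's x, y, z in rad. A call has 1 to 8 rows; each row is the pose to reach, as a shift and turn from the pose commanded when the call began; what a row does not reach only later rows make up. A row lasts 1/12 s, in which the tool goes at most 41.7 mm and 7.16 degrees, less where a joint would pass 70% of its speed; a pose out of reach is approached as far as the arm can. A call with a gripper value outside its range is refused whole. The fingers move at their own pace and stop on an object; "grip_force" is the grip in N (left out, the last holds). Time passes only in rows, so rows that repeat a pose let the fingers close. It gives the time, the measured TCP pose, the force and the opening at its end, in the units of the state.
- bot.read_state(): the state, without advancing time (a new reading comes with each control period).
- bot.read_camera(name): name is "scene" or "top"; returns (picture, depth): 400x640x3 uint8, red, green, blue; 400x640 float32, m along the optical axis (not along the pixel's ray), 0 where there is no reading.
- bot.calibration(name): a dict with "K" (3x3 intrinsics, pixels), "position" and "orientation" of the camera in the world. Camera axes: x right, y down, z forward; pixel columns grow to the right and rows downward; lengths in m; the calibration is good to about 2 mm. A picture is of the moment at which its call begins. calibration takes no time and is no camera call.
- bot.close_job(): hands the job in, once; it reports no verdict.
The state is a dict: "clock": time; "joints": joint angles; "qvel": joint speeds; "effort": joint torques, N m; "ee_pos": TCP position; "tcp_rot": TCP orientation; "wrist_force": force on the tool from outside, world axes, zero at the start; "moment": the same for the moment, N m; "width": finger opening in m.
Only numpy, scipy, OpenCV 4.12 (cv2) and the standard library are available. Lean on these libraries where they do the work, as an engineer would, in place of code of your own. Each camera call takes 0.05 s, during which the arm holds its last target.

## Task

Knock the two set glue cakes out of the aluminium mould: swing it over by its loop handle, face down onto the brown board it stands on, letting the handle side drop only the last few centimetres so that the mould raps on the board, and rap it again if need be until both cakes have come out. Then swing the empty mould back face up on the board, well clear of the cakes, and leave both cakes lying flat on the board. Never let the mould topple over from upright, and leave the other things where they are.

Things in the scene. Friction and masses are not known exactly. Their poses are not given: they have to be found in the camera images.
- mould: cast aluminium mould, 0.62 kg, 176 mm long (its x), 90 wide (y), 44 high (z), with two square pockets side by side along x, middles 42 mm either side of its own, floors 6 mm thick. Origin: centre of its underside (closed face); z points out of the open face, +y towards the loop handle. It stands face up on the board and tips over its long edge opposite the handle.
- mould_handle (a point): centre of the handle bar: round steel, 10 mm thick, along the mould's x, 62 mm clear between its legs; 83 mm from the mould's middle in +y (38 mm off the side wall), at half height: 22 mm over the underside, 22 mm under the rim. Pinched lightly from above it turns in the fingers, so the mould swings over while the tool stays pointing down. Axes as the mould's.
- cake_a_center (a point): middle of the amber cake in the +x pocket: 26 mm thick, 54 mm square below, 65 mm at its bevelled upper edge, 0.12 kg; z from underside to top. Its top starts 12 mm below the rim; two springy beads hold it, even upside down and laid down gently. They let go if the handle bar falls 45 to 60 mm (20 to 28 degrees) as the mould raps face down; under 30 mm they may not. A freed cake falls 12 mm to the board.
- cake_b_center (a point): middle of the other amber cake, in the -x pocket; the same in all else
- board: brown fibreboard lying fixed on the table, 350 mm (its x) by 720 mm (its y) and 16 mm thick; origin at the centre of its underside, on the table
- tape_roll: bystander: roll of white edging tape lying flat, ring 110 mm across, 22 mm high; origin at the centre of its underside
- scraper: bystander: scraper with a wooden handle, 200 mm long, lying on one end of the board; origin at the middle of its underside
- glue_tub: bystander: white tub with a grey lid, 92 mm across, 105 mm high; origin at the centre of its underside
- release_bottle: bystander: blue bottle with a yellow cap, 62 mm across, 170 mm high; origin at the centre of its underside
- offcut: bystander: white laminate offcut 160 x 70 x 18 mm; origin at the centre of its underside
- trimmer: bystander: black and grey hand trimmer 110 x 74 x 44 mm; origin at the centre of its underside
- press_roller: bystander: hand press-roller with a wooden handle, about 200 mm long, 40 mm high; origin at its middle, on the table
Not all that is in view belongs to the job. What is shaped like the part that bears cake_a_center but green or red is not meant.

How it is judged:
On the way:
1. the mould is face down (within 20 degrees of flat) and both cakes have dropped out of their seats, at least 9 mm towards its open face (angle between mould's own z axis and vertical above 2.8 rad and z of each of cake_a_center, cake_b_center in the frame of mould above 0.028 m), for 0.1 s.
At the end, for the whole second after the job is handed in: mould face up on the board (tilt under 0.1 rad, underside within 8 mm of the board face); both cakes flat on the board (either way up, within 0.12 rad), their middles at least 15 mm in from its edges and over 70 mm from the mould's middle seen from above (angle between mould's own z axis and vertical below 0.1 rad and height (world z) of mould between 0.011 and 0.024 m and (angle between cake_a_center's own z axis and vertical below 0.12 rad or angle between cake_a_center's own z axis and vertical above 3.02 rad) and height (world z) of cake_a_center between 0.022 and 0.036 m and horizontal distance between each of cake_a_center, cake_b_center and mould above 0.07 m and x of cake_a_center in the frame of board between -0.16 and 0.16 m and y of cake_a_center in the frame of board between -0.345 and 0.345 m and (angle between cake_b_center's own z axis and vertical below 0.12 rad or angle between cake_b_center's own z axis and vertical above 3.02 rad) and height (world z) of cake_b_center between 0.022 and 0.036 m and x of cake_b_center in the frame of board between -0.16 and 0.16 m and y of cake_b_center in the frame of board between -0.345 and 0.345 m); the robot touches nothing.
It fails at once if the mould is let fall over from upright (it turns faster than 4 rad/s while it still stands more than about 45 degrees off flat, either way up) (angular speed of mould above 4 rad/s and angle between mould's own z axis and vertical between 0.8 and 2.35 rad).
It fails at once if one of the seven bystanders is moved by more than 20 mm (distance of any of tape_roll, scraper, glue_tub, release_bottle, offcut, trimmer, press_roller from where it was at the start of the episode above 0.02 m).
It also fails if it takes over 59 s, if anything falls off the work surface, if the arm or the gripper's body presses on something with over 40 N, if the wrist force passes 120 N, or if a joint passes its speed limit or range.

## Working session

There is one attempt and no reset: what is moved stays moved. The work goes in short steps, Python scripts to look and compute and a tool call to move; the robot and the scene stay as the last step left them, time stands still between calls to the robot, and variables do not carry over. Pictures are saved under pics/ and viewed, and the job is handed in when it is done.

Besides the shell and the picture viewer there is one more tool, called after "Emit:" as name(argument=value, ...), one argument or row to a line, values as JSON. send_rows: Moves the arm, as the interface text tells. Its arguments: {"type":"object","properties":{"plan":{"type":"array","items":{"type":"array","items":{"type":"number"}}},"grip_force":{"type":"number"}},"required":["plan"]}

```bash
mkdir -p pics
cat > h.py <<'E'
import numpy as np,cv2
from scipy.spatial.transform import Rotation as R
from bench import bot
def cal(n):
    c=bot.calibration(n);o=np.array(c["orientation"],float)
    Rm=o if o.shape==(3,3) else R.from_euler('xyz',o).as_matrix()
    return np.array(c["K"]),np.array(c["position"]),Rm
def plane(n,u,v,z):
    K,p,Rm=cal(n);d=Rm@np.linalg.inv(K)@np.array([u,v,1.]);return p+d*(z-p[2])/d[2]
def cloud(n,dep):
    K,p,Rm=cal(n);h,w=dep.shape;v,u=np.mgrid[:h,:w]
    c=np.stack([(u-K[0,2])/K[0,0]*dep,(v-K[1,2])/K[1,1]*dep,dep],-1);return c@Rm.T+p
def shot(n,f):
    im,d=bot.read_camera(n);cv2.imwrite('pics/'+f,im[:,:,::-1]);np.savez('/tmp/'+n,im=im,d=d);return im,d
E
python3 - <<'E'
from h import *
for n in("top","scene"):
    print(n,bot.calibration(n));shot(n,n+'0.png')
print(bot.read_state())
E
```

```text
top {'K': array([[482.55066405,   0.        , 313.6580947 ],
       [  0.        , 482.55066405, 201.85906634],
       [  0.        ,   0.        ,   1.        ]]), 'position': array([ 0.33609694, -0.02010236,  1.37202284]), 'orientation': array([-3.07162863, -0.01951506, -1.59631903])}
scene {'K': array([[436.71453122,   0.        , 317.83045927],
       [  0.        , 436.71453122, 200.28169952],
       [  0.        ,   0.        ,   1.        ]]), 'position': array([1.12615622, 0.55105533, 1.21391233]), 'orientation': array([-2.48875362, -0.01383616,  2.29631973])}
{'clock': 0.1, 'joints': array([1.00842034e+00, 3.13960952e-01, 4.50816979e-02, 1.30359745e+00,
       2.07058405e-05, 1.43123319e+00]), 'qvel': array([-4.03456335e-04,  2.00180836e-04,  2.55778613e-03, -7.94977673e-05,
       -6.86605044e-04,  7.43175889e-04]), 'effort': array([ 3.05616108e-03, -4.81726420e+01,  2.99243528e+01,  1.26911121e-02,
       -1.05155300e-04, -1.94617400e-05]), 'ee_pos': array([0.23568231, 0.52399145, 0.23847329]), 'tcp_rot': array([-3.14133839e+00,  1.66115442e-03,  1.14798367e+00]), 'wrist_force': array([-1.14716377, -0.47899746, -0.30564333]), 'moment': array([ 0.00648879, -0.01624561, -0.01076708]), 'width': 0.08545587383264323}
```

View pics/top0.png

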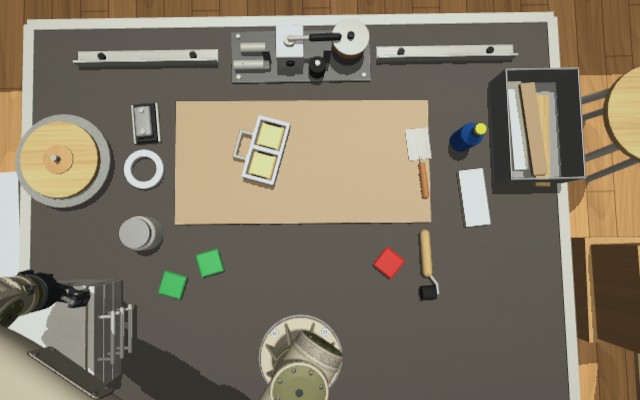

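View pics/scene0.png

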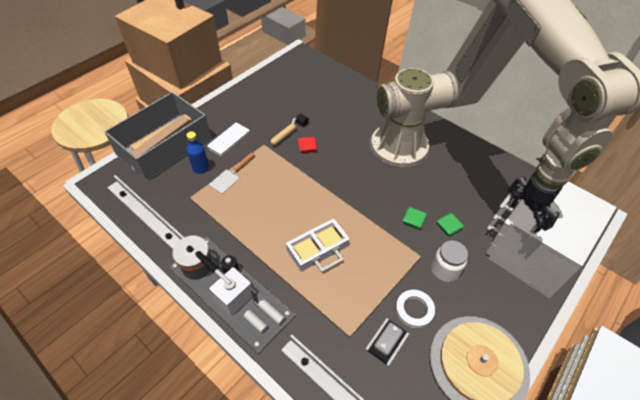

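The top view shows the mould at about (267,150), its handle bar at (238,146) on the +y side, and board free to the right up to the scraper at (418,150). Next I measure the mould.

```bash
cat > m.py <<'E'
from h import *
z=np.load('/tmp/top.npz');im,d=z['im'],z['d'];P=cloud('top',d)
hsv=cv2.cvtColor(im,cv2.COLOR_RGB2HSV)
# board
b=((hsv[...,0]>5)&(hsv[...,0]<20)&(hsv[...,1]>60)&(P[...,2]<.03)&(d>0)).astype(np.uint8)
b[:95]=0;b[230:]=0;b[:,:165]=0;b[:,440:]=0
b=cv2.morphologyEx(b,cv2.MORPH_OPEN,np.ones((5,5)))
c=max(cv2.findContours(b,0,2)[0],key=cv2.contourArea);r=cv2.minAreaRect(c);print('board',r)
for q in cv2.boxPoints(r):print(plane('top',*q,.016))
print('board z',np.median(P[b>0][:,2]))
m=((P[...,2]>.045)&(P[...,2]<.09)).astype(np.uint8);m[:90]=0;m[230:]=0;m[:,:180]=0;m[:,400:]=0
c=max(cv2.findContours(m,0,2)[0],key=cv2.contourArea);r=cv2.minAreaRect(c);print('mould rim',r)
bx=[plane('top',*q,.06) for q in cv2.boxPoints(r)]
for q in bx:print(q)
print('ctr',np.mean(bx,0),'edges',[np.linalg.norm(bx[i]-bx[i-1]) for i in range(4)])
print('z',np.percentile(P[m>0][:,2],[5,50,95]))
x=P[130:170,228:256];h=(im[130:170,228:256].min(-1)>150)
for v in range(130,170,2):print(v,' '.join('%3d/%2d'%(hsv[v,u,1],1000*P[v,u,2]) for u in range(228,254)))
am=((hsv[...,0]>20)&(hsv[...,0]<35)&(hsv[...,1]>60)).astype(np.uint8);am[:110]=0;am[190:]=0;am[:,:240]=0;am[:,300:]=0
for c in cv2.findContours(am,0,2)[0]:
    if cv2.contourArea(c)>100:
        r=cv2.minAreaRect(c);print('cake',r,plane('top',*r[0],.048))
E
python3 m.py
```

```text
board ((301.578125, 161.40721130371094), (123.8724365234375, 256.2094421386719), 89.4974136352539)
[0.72861513 0.34370321 0.016     ]
[ 0.72055842 -0.38846658  0.016     ]
[ 0.36490446 -0.37648625  0.016     ]
[0.37659464 0.34253424 0.016     ]
board z 0.016663094500766862
mould rim ((264.65380859375, 149.26922607421875), (35.25773239135742, 64.20064544677734), 15.255118370056152)
[0.50407748 0.15324172 0.06      ]
[0.67470539 0.10431212 0.06      ]
[0.64683664 0.01126569 0.06      ]
[0.47647324 0.06109827 0.06      ]
ctr [0.57552319 0.08247945 0.06      ] edges [np.float64(0.09618943899038153), np.float64(0.17750490413210587), np.float64(0.09713035892336673), np.float64(0.17750204268897074)]
z [0.04577638 0.05195681 0.06363484]
130  74/18  73/21  74/15  73/16  73/14  73/11  73/14  73/16  73/15  73/14  73/12  59/41  26/45  13/45  13/47  25/46  27/44  45/45  56/42  69/19  74/10  73/15  74/20  74/17  74/17  54/17
132  73/19  73/17  74/13  74/20  73/11  72/19  74/13  74/18  73/15  73/12  75/11  26/46  11/44  14/39  15/36  13/42  13/42  12/42  13/39  10/45  12/42  11/43  22/42  26/42  35
[... 2951 characters left out ...]
0/56  14/47 108/47  88/48  69/54  67/51
166  73/15  74/15  73/23  74/18  73/17  73/17  73/13  73/13  73/16  74/14  73/16  73/17  73/16  74/ 9  72/15  72/14   5/63   7/62   7/61   5/60  11/47  54/49 111/48  71/44  68/45  67/50
168  73/13  74/18  73/12  74/22  73/19  73/13  73/17  72/15  73/19  73/19  73/17  73/19  73/16  73/12  73/16  26/63   3/61   7/59   5/59   4/55   9/47 115/42  81/42  68/48  67/49  68/48
cake ((261.68865966796875, 164.83963012695312), (22.939210891723633, 23.213932037353516), 15.945395469665527) [0.53406915 0.09250734 0.048     ]
cake ((269.88055419921875, 135.9060516357422), (23.194072723388672, 23.024770736694336), 16.389541625976562) [0.61439856 0.06838718 0.048     ]
```

```bash
cat > m2.py <<'E'
from h import *
z=np.load('/tmp/top.npz');im,d=z['im'],z['d'];P=cloud('top',d);hsv=cv2.cvtColor(im,cv2.COLOR_RGB2HSV)
# bar line: per-row centre of low-saturation pixels on outer bar rows 137..153
pts=[]
for v in range(137,153):
    u=np.arange(228,246);w=np.clip((65-hsv[v,228:246,1].astype(float))/50,0,1);w[int(np.argmax(w))+6:]=0
    pts.append(plane('top',(u*w).sum()/w.sum(),v,.040)[:2])
pts=np.array(pts);c=pts.mean(0);dr=np.linalg.svd(pts-c)[2][0];print('bar',c,np.degrees(np.arctan2(dr[1],dr[0])))
# rim via saturated-low pixels
m=((hsv[...,1]<50)|((hsv[...,0]>20)&(hsv[...,0]<36))).astype(np.uint8)
m[:110]=0;m[192:]=0;m[:,:228]=0;m[:,295:]=0
mm=cv2.morphologyEx(m,cv2.MORPH_CLOSE,np.ones((3,3)));
c2=max(cv2.findContours(m,0,2)[0],key=cv2.contourArea)
mm=np.zeros_like(m);cv2.drawContours(mm,[c2],-1,1,-1)
# extents of handle+mould in rows
C=np.array([(0.53407,.09251),(0.6144,.06839)]);dd=C[1]-C[0];a=np.arctan2(dd[1],dd[0]);print('cakes ctr',C.mean(0),np.degrees(a),np.linalg.norm(dd))
for ang in (a,np.radians(-16.1)):
    y=np.array([-np.sin(ang),np.cos(ang)]);
    print('pred bar from cakes',C.mean(0)+.083*y,'from rim',np.array([.5755,.0825])+.083*y)
    print('bar-cake along y',(c-C.mean(0))@y)
# bar ends
for uv in [(240.5,132),(234,155)]:print(plane('top',*uv,.040))
E
python3 m2.py
```

```text
bar [0.59385735 0.16092298] 163.30952329174514
cakes ctr [0.574235 0.08045 ] -16.712984856457922 0.08387301890357819
pred bar from cakes [0.59810394 0.15994386] from rim [0.59936894 0.16199386]
bar-cake along y 0.08271653247958369
pred bar from cakes [0.59725212 0.16019467] from rim [0.59851712 0.16224467]
bar-cake along y 0.08275832356758536
[0.62885298 0.15046513 0.04      ]
[0.56454471 0.1694326  0.04      ]
```

Emit:
send_rows(
  plan=[
    [0.35,3,-3,0,0,0,0.05],
    [0.35,6,-6,0,0,0,0.1],
    [0.35,9,-9,0,0,0,0.133],
    [0.35,12,-12,0,0,0,0.133],
    [0.35,15,-15,0,0,0,0.133],
    [0.35,18,-18,0,0,0,0.133],
    [0.35,21,-21,0,0,0,0.133],
    [0.35,24,-24,0,0,0,0.133],
  ],
  grip_force=20,
)

```text
clock: 0.77
ee_pos: [0.4725, 0.2869, 0.239]
tcp_rot: [-3.141, 0.0, 1.281]
wrist_force: [0.9, 1.0, -0.2]
width: 0.03
```

Emit:
send_rows(
  plan=[
    [0.35,3,-3,-2,0,0,0],
    [0.35,6,-6,-4,0,0,0],
    [0.35,9,-9,-6,0,0,0],
    [0.35,12.2,-12.4,-8,0,0,0],
    [0.35,12.2,-12.4,-11,0,0,0],
    [0.35,12.2,-12.4,-13,0,0,0],
    [0.35,12.2,-12.4,-13,0,0,0],
    [0.35,12.2,-12.4,-13,0,0,0],
  ],
)

```text
clock: 1.43
ee_pos: [0.5919, 0.1642, 0.1076]
tcp_rot: [-3.137, 0.002, 1.28]
wrist_force: [0.4, 0.0, 0.4]
width: 0.03
```

Run:
```python
from h import *
s=bot.read_state();print(s['clock'],s['ee_pos'],s['tcp_rot'],s['width'],s['joints'])
im,_=shot('top','top1.png');im2,_=shot('scene','scene1.png')
a=cv2.resize(im[90:230,180:320],None,fx=4,fy=4);b=cv2.resize(im2[150:310,220:400],None,fx=3.5,fy=3.5)
cv2.imwrite('pics/a1.png',a[:,:,::-1]);cv2.imwrite('pics/b1.png',b[:,:,::-1])
```

```text
1.4333 [0.59191055 0.16416923 0.10755251] [-3.13680006e+00  1.87403984e-03  1.28022783e+00] 0.029968951870824722 [ 1.39801903e-01  4.58219648e-01 -6.89549387e-02  1.04875916e+00
  2.96369975e-04  4.30374133e-01]
```

View pics/b1.png

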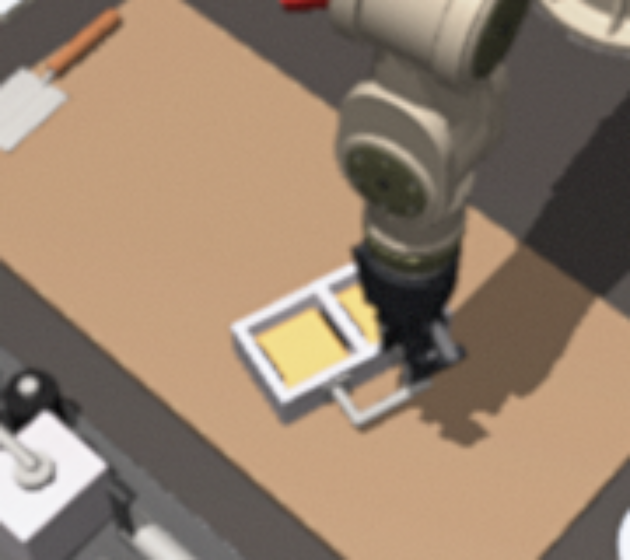

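Emit:
send_rows(
  plan=[
    [0.35,0,0,0,0,0,0],
    [0.35,0,0,0,0,0,0],
  ],
)

```text
clock: 1.7
ee_pos: [0.5945, 0.1658, 0.1116]
tcp_rot: [3.138, -0.002, 1.282]
wrist_force: [0.4, 0.9, -0.4]
width: 0.03
```

Emit:
send_rows(
  plan=[
    [0.35,0.35,-0.5,0,0,0,0],
    [0.35,0.35,-0.5,0,0,0,0],
    [0.35,0.35,-0.5,0,0,0,0],
    [0.35,0.35,-0.5,0,0,0,0],
  ],
)

```text
clock: 2.03
ee_pos: [0.5973, 0.1597, 0.1096]
tcp_rot: [3.141, -0.0, 1.281]
wrist_force: [0.9, -0.5, 0.3]
width: 0.0296
```

Run:
```python
from h import *
s=bot.read_state();print(s['clock'],s['ee_pos'],s['tcp_rot'],s['width'],s['joints'],s['qvel'])
im2,_=shot('scene','scene1.png')
s=bot.read_state();print(s['clock'],s['ee_pos'])
```

```text
2.0333 [0.59725313 0.15969858 0.10964115] [ 3.14123875e+00 -3.32642074e-04  1.28096425e+00] 0.02958214748616767 [ 1.31435969e-01  4.59542756e-01 -6.13598893e-02  1.04943470e+00
  1.58842355e-04  4.21268140e-01] [ 3.79435219e-04  3.17130712e-03 -5.54225531e-03 -1.08407982e-03
 -1.95749281e-05 -1.01843418e-03]
2.0833 [0.59717725 0.15968517 0.10948702]
```

Emit:
send_rows(
  plan=[
    [0.35,0,0,0,0,0,0],
  ],
)

```text
clock: 2.17
ee_pos: [0.5971, 0.1597, 0.1093]
tcp_rot: [-3.141, -0.0, 1.281]
wrist_force: [0.6, 0.2, 0.2]
width: 0.0298
```

Emit:
send_rows(
  plan=[
    [0.35,0.05,0,-2.5,0,0,0],
    [0.35,0.1,0,-5,0,0,0],
    [0.35,0.1,0,-6.8,0,0,0],
    [0.35,0.1,0,-7.6,0,0,0],
    [0.35,0.1,0,-8.0,0,0,0],
    [0.35,0.1,0,-8.0,0,0,0],
    [0.35,0.1,0,-8.0,0,0,0],
  ],
)

```text
clock: 2.75
ee_pos: [0.5988, 0.1598, 0.0301]
tcp_rot: [3.141, -0.001, 1.281]
wrist_force: [-0.8, 0.2, 0.1]
width: 0.0298
```

Emit:
send_rows(
  plan=[
    [0,0,0,0,0,0,0],
    [0,0,0,0,0,0,0],
    [0,0,0,0,0,0,0],
    [0,0,0,0,0,0,0],
  ],
  grip_force=20,
)

```text
clock: 3.08
ee_pos: [0.5994, 0.1601, 0.0308]
tcp_rot: [3.139, -0.002, 1.281]
wrist_force: [0.6, 0.8, 4.7]
width: 0.0091
```

Run:
```python
from h import *
im,_=shot('top','top2.png');im2,_=shot('scene','scene2.png')
a=cv2.resize(im[90:230,180:320],None,fx=4,fy=4);b=cv2.resize(im2[150:310,220:400],None,fx=3.5,fy=3.5)
cv2.imwrite('pics/a2.png',a[:,:,::-1]);cv2.imwrite('pics/b2.png',b[:,:,::-1])
```

```text
(no output)
```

View pics/b2.png

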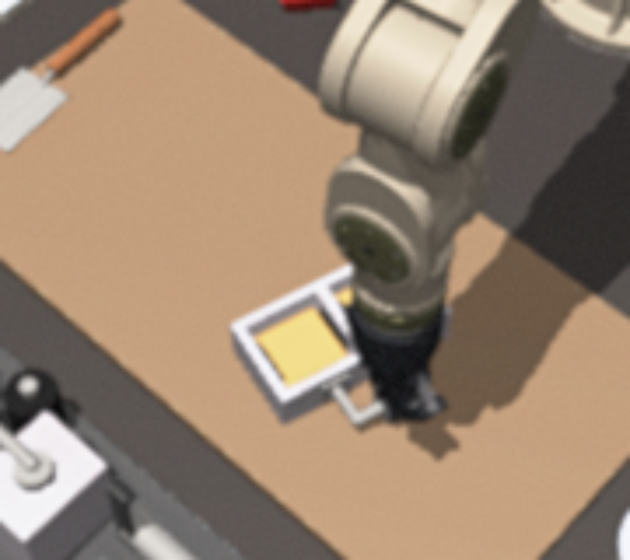

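Run:
```python
import numpy as np
def bar(t):
    t=np.radians(t);a=np.arctan2(22,128);r=np.hypot(128,22)
    if t<=np.pi/2: return r*np.cos(a+t)-128, r*np.sin(a+t)-22
    b=np.arctan2(128,22);return -128-44+r*np.cos(b+t-np.pi/2), r*np.sin(b+t-np.pi/2)-22
for t in list(range(0,181,6))+[155,158,160]:
    s,z=bar(t);print(t,'s %.2f  xyz'%(s/10),np.round([s*.2855/10,s*.958/10,z/10],2))
```

```text
0 s 0.00  xyz [0. 0. 0.]
6 s -0.30  xyz [-0.09 -0.29  1.33]
12 s -0.74  xyz [-0.21 -0.71  2.61]
18 s -1.31  xyz [-0.37 -1.25  3.85]
24 s -2.00  xyz [-0.57 -1.92  5.02]
30 s -2.81  xyz [-0.8  -2.7   6.11]
36 s -3.74  xyz [-1.07 -3.58  7.1 ]
42 s -4.76  xyz [-1.36 -4.56  8.  ]
48 s -5.87  xyz [-1.68 -5.62  8.78]
54 s -7.06  xyz [-2.01 -6.76  9.45]
60 s -8.31  xyz [-2.37 -7.96  9.99]
66 s -9.60  xyz [-2.74 -9.2  10.39]
72 s -10.94  xyz [ -3.12 -10.48  10.65]
78 s -12.29  xyz [ -3.51 -11.77  10.78]
84 s -13.65  xyz [ -3.9  -13.08  10.76]
90 s -15.00  xyz [ -4.28 -14.37  10.6 ]
96 s -16.35  xyz [ -4.67 -15.66  10.76]
102 s -17.71  xyz [ -5.06 -16.97  10.78]
108 s -19.06  xyz [ -5.44 -18.26  10.65]
114 s -20.40  xyz [ -5.82 -19.54  10.39]
120 s -21.69  xyz [ -6.19 -20.78   9.99]
126 s -22.94  xyz [ -6.55 -21.98   9.45]
132 s -24.13  xyz [ -6.89 -23.12   8.78]
138 s -25.24  xyz [ -7.21 -24.18   8.  ]
144 s -26.26  xyz [ -7.5  -25.16   7.1 ]
150 s -27.19  xyz [ -7.76 -26.04   6.11]
156 s -28.00  xyz [ -7.99 -26.82   5.02]
162 s -28.69  xyz [ -8.19 -27.49   3.85]
168 s -29.26  xyz [ -8.35 -28.03   2.61]
174 s -29.70  xyz [ -8.48 -28.45   1.33]
180 s -30.00  xyz [ -8.56 -28.74  -0.  ]
155 s -27.87  xyz [ -7.96 -26.7    5.2 ]
158 s -28.24  xyz [ -8.06 -27.06   4.63]
160 s -28.48  xyz [ -8.13 -27.28   4.25]
```

Emit:
send_rows(
  plan=[
    [0,-0.09,-0.29,1.33,0,0,0],
    [0,-0.21,-0.71,2.61,0,0,0],
    [0,-0.37,-1.25,3.85,0,0,0],
    [0,-0.57,-1.92,5.02,0,0,0],
    [0,-0.57,-1.92,5.02,0,0,0],
  ],
)

```text
clock: 3.6
ee_pos: [0.5932, 0.1393, 0.0824]
tcp_rot: [3.139, -0.001, 1.28]
wrist_force: [-0.3, 3.3, -1.4]
width: 0.0089
```

Run:
```python
from h import *
s=bot.read_state();print(s['ee_pos'],s['wrist_force'],s['width'])
im2,_=shot('scene','scene3.png')
b=cv2.resize(im2[150:310,220:400],None,fx=3.5,fy=3.5)
cv2.imwrite('pics/b3.png',b[:,:,::-1])
```

```text
[0.59321884 0.13929089 0.08242451] [-0.30865996  3.26792525 -1.40200004] 0.008882481088279527
```

View pics/b3.png

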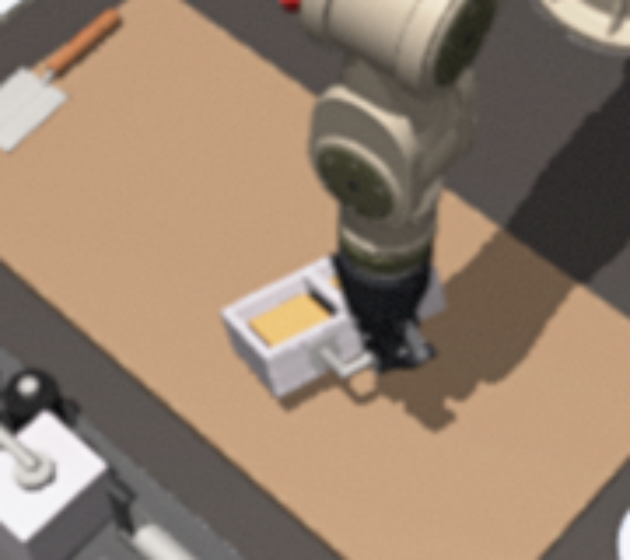

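The mould tilts about its far edge as wanted; the bar is held. I continue along the arc.

Emit:
send_rows(
  plan=[
    [0,-0.23,-0.78,1.09,0,0,0],
    [0,-0.5,-1.66,2.08,0,0,0],
    [0,-0.79,-2.64,2.98,0,0,0],
    [0,-1.11,-3.7,3.76,0,0,0],
    [0,-1.44,-4.84,4.43,0,0,0],
    [0,-1.8,-6.04,4.97,0,0,0],
    [0,-2.17,-7.28,5.37,0,0,0],
    [0,-2.17,-7.28,5.37,0,0,0],
  ],
)

```text
clock: 4.32
ee_pos: [0.5713, 0.0667, 0.1359]
tcp_rot: [3.139, -0.002, 1.28]
wrist_force: [-2.5, 4.7, 10.9]
width: 0.0088
```

Run:
```python
from h import *
s=bot.read_state();print(s['ee_pos'],s['wrist_force'],s['width'])
im2,_=shot('scene','scene4.png')
b=cv2.resize(im2[150:310,220:400],None,fx=3.5,fy=3.5)
cv2.imwrite('pics/b4.png',b[:,:,::-1])
```

```text
[0.57125629 0.06673178 0.13594635] [-2.53967603  4.67643406 10.90348418] 0.008833666334442136
```

View pics/b4.png

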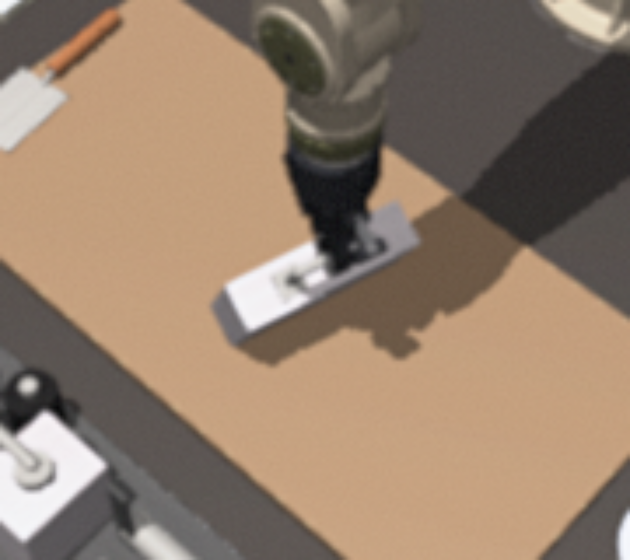

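Emit:
send_rows(
  plan=[
    [0,-0.38,-1.28,0.46,0,0,0],
    [0,-0.77,-2.57,0.59,0,0,0],
    [0,-1.16,-3.88,0.57,0,0,0],
    [0,-1.54,-5.17,0.45,0,0,0],
    [0,-1.54,-5.17,0.45,0,0,0],
  ],
)

```text
clock: 4.78
ee_pos: [0.5552, 0.0132, 0.1377]
tcp_rot: [3.141, 0.001, 1.278]
wrist_force: [2.2, 0.3, 3.2]
width: 0.0086
```

Run:
```python
from h import *
s=bot.read_state();print(s['ee_pos'],s['wrist_force'],s['width'])
im2,_=shot('scene','scene5.png')
b=cv2.resize(im2[150:310,220:400],None,fx=3.5,fy=3.5)
cv2.imwrite('pics/b5.png',b[:,:,::-1])
```

```text
[0.55515193 0.01315943 0.13768878] [2.1865376  0.26192036 3.19652832] 0.008602357528527957
```

View pics/b5.png

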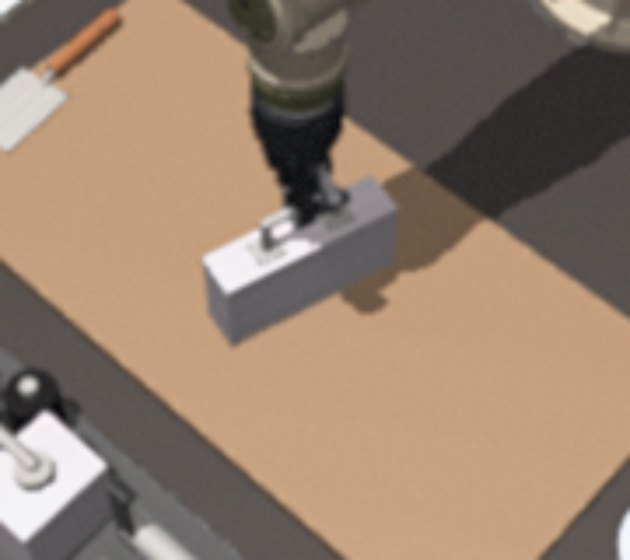

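Upright and square on its side wall. I go on past upright.

Emit:
send_rows(
  plan=[
    [0,-0.39,-1.29,0.16,0,0,0],
    [0,-0.78,-2.6,0.18,0,0,0],
    [0,-1.16,-3.89,0.05,0,0,0],
    [0,-1.54,-5.17,-0.21,0,0,0],
    [0,-1.91,-6.41,-0.61,0,0,0],
    [0,-2.27,-7.61,-1.15,0,0,0],
    [0,-2.27,-7.61,-1.15,0,0,0],
  ],
)

```text
clock: 5.42
ee_pos: [0.5312, -0.0632, 0.1249]
tcp_rot: [-3.14, 0.003, 1.278]
wrist_force: [1.3, -1.9, 4.1]
width: 0.0091
```

Run:
```python
from h import *
s=bot.read_state();print(s['ee_pos'],s['wrist_force'],s['width'])
im2,_=shot('scene','scene6.png')
b=cv2.resize(im2[150:310,200:380],None,fx=3.5,fy=3.5)
cv2.imwrite('pics/b6.png',b[:,:,::-1])
```

```text
[ 0.53123004 -0.06321247  0.12490067] [ 1.34038778 -1.90068719  4.09146004] 0.00911891846312939
```

View pics/b6.png

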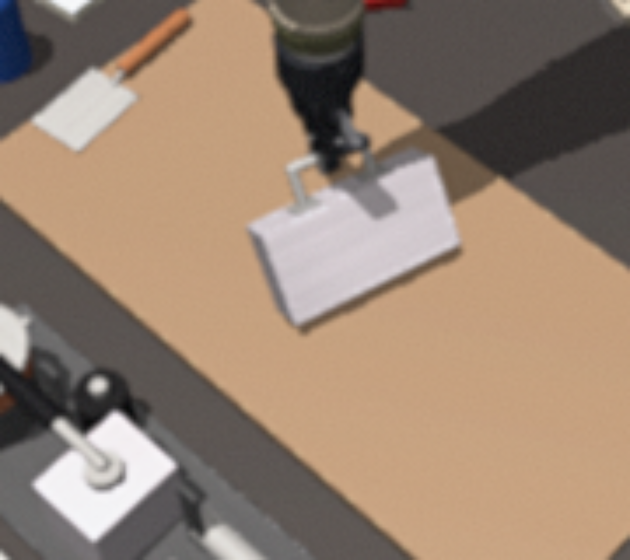

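Emit:
send_rows(
  plan=[
    [0,-0.34,-1.14,-0.67,0,0,0],
    [0,-0.66,-2.2,-1.45,0,0,0],
    [0,-0.95,-3.18,-2.35,0,0,0],
    [0,-1.21,-4.06,-3.34,0,0,0],
    [0,-1.37,-4.6,-4.0,0,0,0],
    [0,-1.37,-4.6,-4.0,0,0,0],
    [0,-1.37,-4.6,-4.0,0,0,0],
  ],
)

```text
clock: 6.05
ee_pos: [0.518, -0.1069, 0.085]
tcp_rot: [-3.14, 0.001, 1.28]
wrist_force: [-1.4, -3.7, 2.4]
width: 0.0088
```

Run:
```python
from h import *
s=bot.read_state();print(s['ee_pos'],s['wrist_force'],s['width'])
im2,_=shot('scene','scene7.png')
b=cv2.resize(im2[150:310,200:380],None,fx=3.5,fy=3.5)
cv2.imwrite('pics/b7.png',b[:,:,::-1])
```

```text
[ 0.51801761 -0.10686388  0.08499149] [-1.37958074 -3.65436152  2.35385809] 0.008797696846093061
```

View pics/b7.png

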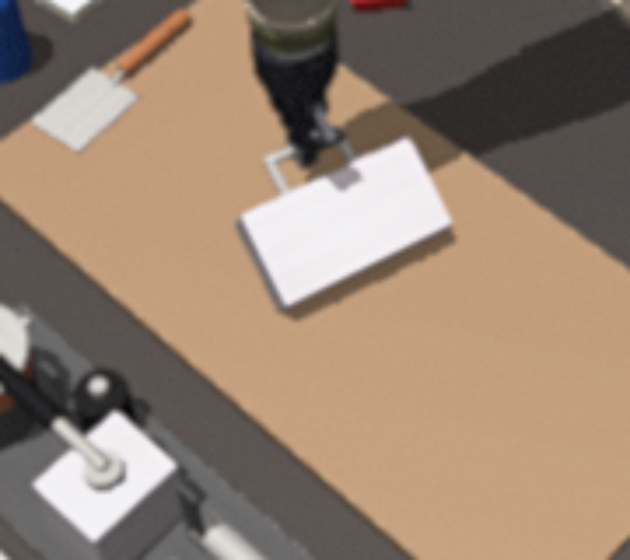

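Emit:
send_rows(
  plan=[
    [0.5,-0.1,-0.3,0,0,0,0],
    [0.5,-0.2,-0.6,0.5,0,0,0],
    [0.5,-0.2,-0.6,2.5,0,0,0],
    [0.5,-0.2,-0.6,5,0,0,0],
    [0.5,-0.2,-0.6,5,0,0,0],
    [0.5,-0.2,-0.6,5,0,0,0],
  ],
)

```text
clock: 6.6
ee_pos: [0.5182, -0.1119, 0.138]
tcp_rot: [3.138, -0.001, 1.282]
wrist_force: [-0.8, 0.3, -1.1]
width: 0.0428
```

Run:
```python
from h import *
s=bot.read_state();print(s['ee_pos'],s['wrist_force'],s['width'])
im,_=shot('top','top8.png');im2,_=shot('scene','scene8.png')
b=np.vstack([cv2.resize(im2[170:290,200:380],None,fx=2.5,fy=2.5),cv2.resize(im[100:220,220:400],None,fx=2.5,fy=2.5)])
cv2.imwrite('pics/b8.png',b[:,:,::-1])
```

```text
[ 0.51823203 -0.11194742  0.13801721] [-0.75401667  0.31391174 -1.07276864] 0.04284318373399618
```

View pics/b8.png

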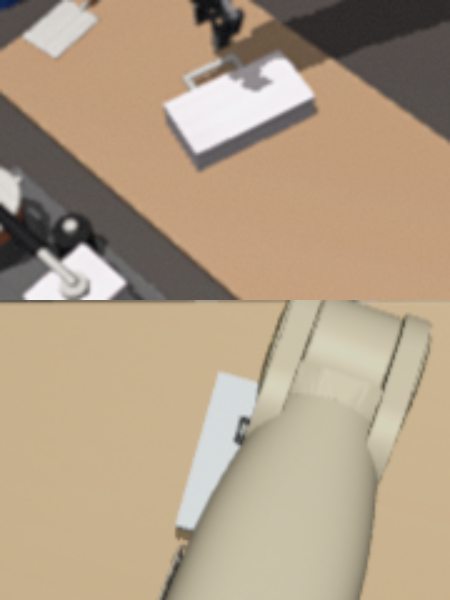

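The mould lies flat face down. I locate the bar and the mould from the scene view, in which the bar is at about (285,199).

Run:
```python
from h import *
im=np.load('/tmp/scene.npz')['im']
b=cv2.resize(im[180:250,255:335],None,fx=8,fy=8,interpolation=cv2.INTER_CUBIC);cv2.imwrite('pics/c8.png',b[:,:,::-1])
```

```text
(no output)
```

View pics/c8.png

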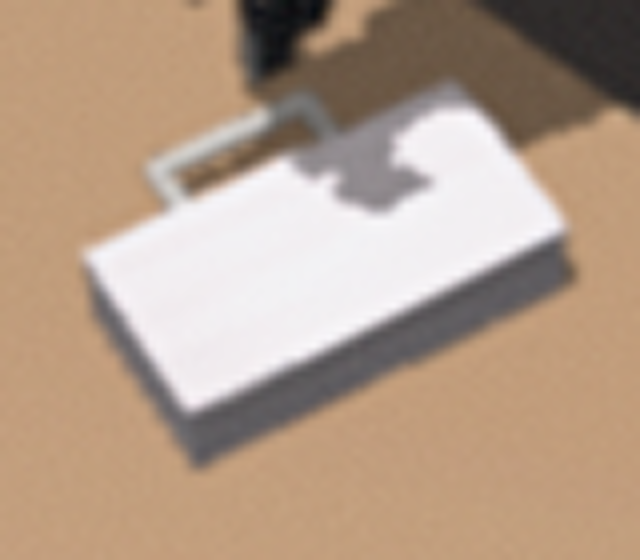

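Run:
```python
from h import *
f=lambda a,b,z:plane('scene',255+(a-4)/8+.0,180+(b-4)/8,z)[:2]
q=[f(*p,.060) for p in[(85,255),(195,410),(567,232),(455,85)]]
print(np.round(q,4),'ctr',np.mean(q,0));d=q[2]-q[1];e=q[3]-q[0];print(np.degrees(np.arctan2(d[1],d[0])),np.degrees(np.arctan2(e[1],e[0])),np.linalg.norm(d))
c=np.mean(q,0);u=(d+e)/np.linalg.norm(d+e)
if u[0]<0:u=-u
n=np.array([u[1],-u[0]]);print('bar pred',c+.083*n,n)
b=[f(155,168,.038),f(303,100,.038)];print('bar seen',b,np.mean(b,0))
```

```text
[[ 0.6046 -0.1196]
 [ 0.6283 -0.0333]
 [ 0.4641  0.0183]
 [ 0.4376 -0.0675]] ctr [ 0.5336665  -0.05052006]
162.5366461583014 162.66785744237592 0.17214383973302405
bar pred [ 0.50884996 -0.12972321] [-0.29899451 -0.95425483]
bar seen [array([ 0.54309029, -0.1430745 ]), array([ 0.47448331, -0.12208796])] [ 0.5087868  -0.13258123]
```

Emit:
send_rows(
  plan=[
    [0.35,-0.4,-1.0,-1,0,0,0],
    [0.35,-0.7,-1.7,-3,0,0,0],
    [0.35,-0.7,-1.7,-6,0,0,-0.01],
    [0.35,-0.7,-1.7,-8.5,0,0,-0.01],
    [0.35,-0.7,-1.7,-10,0,0,-0.01],
    [0.35,-0.7,-1.7,-10.5,0,0,-0.01],
    [0.35,-0.7,-1.7,-10.5,0,0,-0.01],
  ],
)

```text
clock: 7.28
ee_pos: [0.5076, -0.1286, 0.0286]
tcp_rot: [-3.136, -0.001, 1.271]
wrist_force: [0.8, 0.1, -0.2]
width: 0.0299
```

Emit:
send_rows(
  plan=[
    [0,0,0,0,0,0,0],
    [0,0,0,0,0,0,0],
    [0,0,0,0,0,0,0],
    [0,0,0,0,0,0,0],
  ],
  grip_force=20,
)

```text
clock: 7.62
ee_pos: [0.5105, -0.1296, 0.0321]
tcp_rot: [3.14, 0.001, 1.271]
wrist_force: [-0.4, -1.5, -2.1]
width: 0.0089
```

Emit:
send_rows(
  plan=[
    [0,0.09,0.29,1.33,0,0,0],
    [0,0.22,0.71,2.61,0,0,0],
    [0,0.38,1.25,3.85,0,0,0],
    [0,0.58,1.91,5.02,0,0,0],
    [0,0.82,2.69,6.11,0,0,0],
    [0,1.09,3.58,7.1,0,0,0],
    [0,1.09,3.58,7.1,0,0,0],
  ],
)

```text
clock: 8.2
ee_pos: [0.5222, -0.0929, 0.1048]
tcp_rot: [3.138, 0.001, 1.272]
wrist_force: [-2.3, -3.9, 3.2]
width: 0.0093
```

Run:
```python
from h import *
s=bot.read_state();print(s['ee_pos'],s['wrist_force'],s['width'])
im,_=shot('top','top9.png');im2,_=shot('scene','scene9.png')
b=np.vstack([cv2.resize(im2[170:290,200:380],None,fx=2.5,fy=2.5),cv2.resize(im[100:220,220:400],None,fx=2.5,fy=2.5)])
cv2.imwrite('pics/b9.png',b[:,:,::-1])
```

```text
[ 0.52223406 -0.09287414  0.10484439] [-2.31067955 -3.92825187  3.17867138] 0.009269640806120933
```

View pics/b9.png

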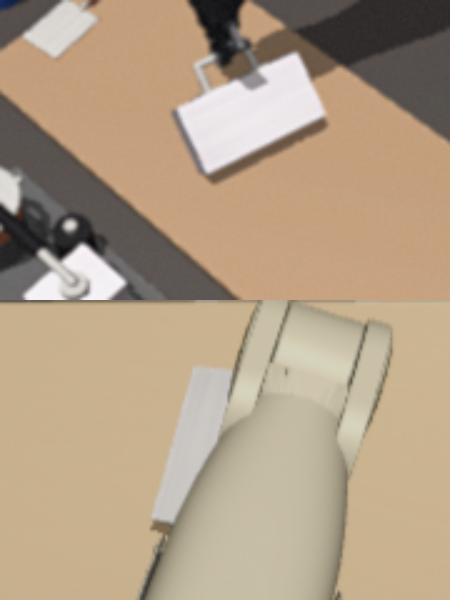

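Emit:
send_rows(
  plan=[
    [0,0.3,0.97,0.9,0,0,0],
    [0,0.62,2.03,1.68,0,0,0],
    [0,0.97,3.17,2.35,0,0,0],
    [0,1.34,4.36,2.89,0,0,0],
    [0,1.71,5.6,3.35,0,0,0],
    [0,2.1,6.88,3.65,0,0,0],
    [0,2.5,8.17,3.8,0,0,0],
    [0,2.9,9.47,3.8,0,0,0],
  ],
)

```text
clock: 8.97
ee_pos: [0.5507, 0.0025, 0.1404]
tcp_rot: [3.14, -0.001, 1.271]
wrist_force: [1.1, -1.8, -2.2]
width: 0.009
```

```bash
cat > look.py <<'E'
import sys
from h import *
k=sys.argv[1]
s=bot.read_state();print(s['clock'],s['ee_pos'],s['wrist_force'],s['width'])
im,_=shot('top','top%s.png'%k);im2,_=shot('scene','scene%s.png'%k)
b=np.vstack([cv2.resize(im2[160:290,200:390],None,fx=2.25,fy=2.25),cv2.resize(im[95:225,210:400],None,fx=2.25,fy=2.25)])
cv2.imwrite('pics/b%s.png'%k,b[:,:,::-1])
E
python3 look.py 10
```

```text
8.9667 [0.5507011  0.00251867 0.14039176] [ 1.12166458 -1.84260725 -2.18710102] 0.009031914836912368
```

View pics/b10.png

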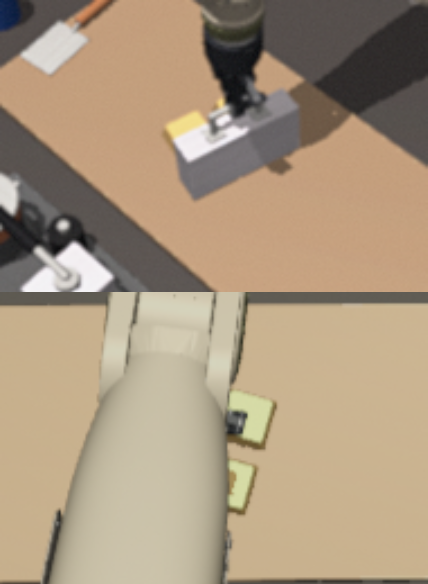

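Both cakes lie on the board: the top view shows them at crop (250,418) and (242,486), with the mould upright beside them. I go on swinging back.

Emit:
send_rows(
  plan=[
    [0,0.39,1.29,-0.2,0,0,0],
    [0,0.78,2.58,-0.1,0,0,0],
    [0,1.18,3.88,-0.1,0,0,0],
    [0,1.58,5.17,-0.22,0,0,0],
    [0,1.97,6.45,-0.5,0,0,0],
    [0,2.34,7.69,-0.9,0,0,0],
    [0,2.71,8.88,-1.45,0,0,0],
    [0,2.71,8.88,-1.45,0,0,0],
  ],
)

```text
clock: 9.73
ee_pos: [0.5775, 0.0931, 0.1242]
tcp_rot: [-3.141, -0.002, 1.274]
wrist_force: [3.5, -0.2, 2.3]
width: 0.009
```

```bash
python3 look.py 11
```

```text
9.7333 [0.57750541 0.09309175 0.12417962] [ 3.54835778 -0.22062173  2.34042608] 0.009019349757760965
```

View pics/b11.png

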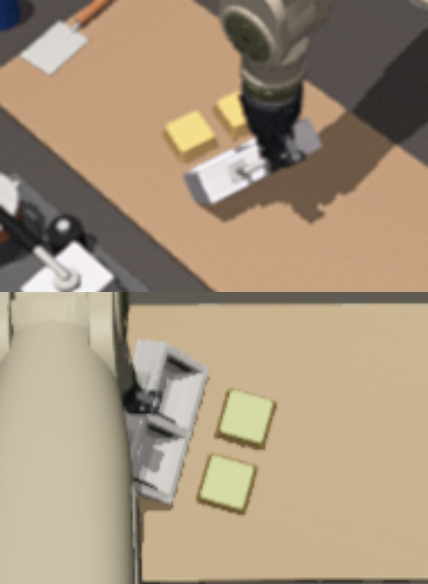

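Emit:
send_rows(
  plan=[
    [0,0.35,1.14,-0.67,0,0,0],
    [0,0.67,2.2,-1.45,0,0,0],
    [0,0.97,3.17,-2.35,0,0,0],
    [0,1.24,4.06,-3.34,0,0,0],
    [0,1.48,4.84,-4.43,0,0,0],
    [0,1.68,5.5,-5.6,0,0,0],
    [0,1.84,6.04,-6.84,0,0,0],
    [0,1.84,6.04,-6.84,0,0,0],
  ],
)

```text
clock: 10.5
ee_pos: [0.5942, 0.1523, 0.0538]
tcp_rot: [-3.138, -0.0, 1.273]
wrist_force: [2.1, 4.1, 1.4]
width: 0.0095
```

Emit:
send_rows(
  plan=[
    [0,0.08,0.25,-0.7,0,0,0],
    [0,0.13,0.42,-1.3,0,0,0],
    [0,0.17,0.6,-2.0,0,0,0],
    [0,0.2,0.68,-2.4,0,0,0],
    [0,0.2,0.68,-2.4,0,0,0],
    [0,0.2,0.68,-2.4,0,0,0],
  ],
)

```text
clock: 11.0
ee_pos: [0.597, 0.1572, 0.0329]
tcp_rot: [-3.141, 0.0, 1.271]
wrist_force: [0.5, 2.6, -1.0]
width: 0.009
```

```bash
python3 look.py 12
```

```text
11.0 [0.59698286 0.15724555 0.03290789] [ 0.52616237  2.59776321 -0.99389709] 0.008983906415764005
```

View pics/b12.png

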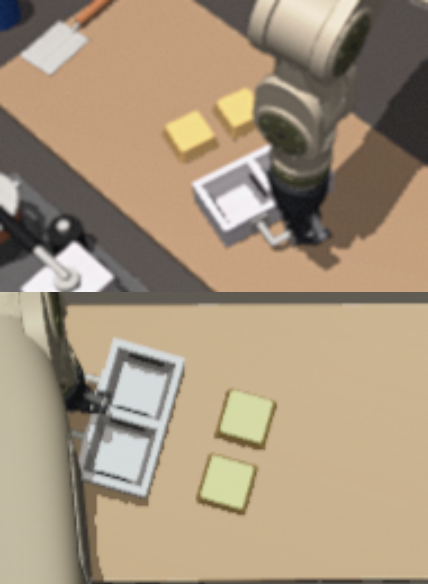

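Emit:
send_rows(
  plan=[
    [0,0,0,-0.15,0,0,0],
    [0,0,0,-0.15,0,0,0],
    [0.35,0,0,-0.15,0,0,0],
    [0.35,0,0,-0.15,0,0,0],
    [0.35,0,0,-0.15,0,0,0],
    [0.35,0,0,2,0,0,0],
    [0.35,0,0,5,0,0,0],
    [0.35,0,0,8,0,0,0],
  ],
)

```text
clock: 11.77
ee_pos: [0.5963, 0.1569, 0.1133]
tcp_rot: [-3.139, 0.002, 1.271]
wrist_force: [1.1, 0.0, -0.0]
width: 0.0296
```

Emit:
send_rows(
  plan=[
    [0.35,0,0,4,0,0,0],
    [0.35,0,0,8,0,0,0],
    [0.35,-2.5,2.5,9,0,0,0],
    [0.35,-5,5,9,0,0,0],
    [0.35,-7.5,7.5,9,0,0,0],
    [0.35,-10,10,9,0,0,0],
    [0.35,-12,12,9,0,0,0],
    [0.35,-12,12,9,0,0,0],
  ],
)

```text
clock: 12.43
ee_pos: [0.4735, 0.28, 0.2038]
tcp_rot: [-3.14, -0.0, 1.276]
wrist_force: [-0.9, -0.6, -0.7]
width: 0.0301
```

```bash
python3 look.py 13
python3 - <<'E'
from h import *
z=np.load('/tmp/top.npz');im,d=z['im'],z['d'];P=cloud('top',d);hsv=cv2.cvtColor(im,cv2.COLOR_RGB2HSV)
print(hsv[180,312],hsv[150,320])
am=((hsv[...,0]>20)&(hsv[...,0]<42)&(hsv[...,1]>40)&(P[...,2]>.03)).astype(np.uint8);am[:100]=0;am[220:]=0;am[:,:285]=0;am[:,400:]=0
for c in cv2.findContours(am,0,2)[0]:
    if cv2.contourArea(c)>100:
        r=cv2.minAreaRect(c);q=np.zeros_like(am);cv2.drawContours(q,[c],-1,1,-1);q=cv2.erode(q,np.ones((7,7)))
        X=P[q>0];A=np.c_[X[:,:2]-X[:,:2].mean(0),np.ones(len(X))];s=np.linalg.lstsq(A,X[:,2],rcond=None)[0]
        print('cake',r,plane('top',*r[0],.042),'topz,slope',s[2],s[:2])
m=((P[...,2]>.05)&(P[...,2]<.075)).astype(np.uint8);m[:100]=0;m[200:]=0;m[:,:240]=0;m[:,300:]=0
c=max(cv2.findContours(m,0,2)[0],key=cv2.contourArea);r=cv2.minAreaRect(c);print('mould',r,plane('top',*r[0],.06))
X=P[m>0];A=np.c_[X[:,:2]-X[:,:2].mean(0),np.ones(len(X))];print(np.linalg.lstsq(A,X[:,2],rcond=None)[0])
E
```

```text
12.4333 [0.47347565 0.27997555 0.20380034] [-0.91709763 -0.64094807 -0.73269416] 0.030124841843899432
[ 33  63 219] [ 33  63 219]
cake ((310.5282897949219, 179.15090942382812), (20.878803253173828, 20.878803253173828), 15.945395469665527) [ 0.49192527 -0.04136634  0.042     ] topz,slope 0.04253379661953877 [-0.02352318 -0.02591168]
cake ((319.132080078125, 150.03775024414062), (20.878803253173828, 20.604084014892578), 15.945395469665527) [ 0.57289376 -0.06736805  0.042     ] topz,slope 0.042923258980304344 [-0.01627808  0.00514216]
mould ((266.0754699707031, 149.73585510253906), (33.79069519042969, 64.01001739501953), 15.945394515991211) [0.57373079 0.07873456 0.06      ]
[-0.00289544 -0.00459342  0.05880722]
```

View pics/b13.png

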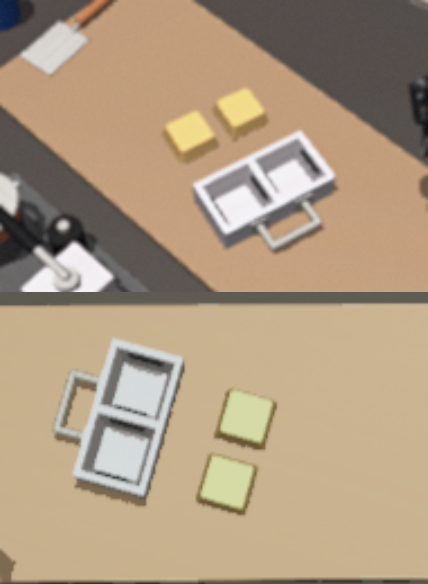

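View pics/scene13.png

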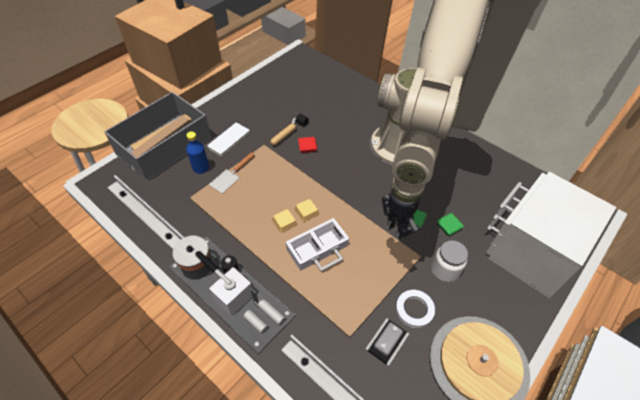

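```bash
python3 -c "
from bench import bot
print(bot.close_job())"
```

```text
the job is handed in; nothing more can be done
None
```

I swung the mould over by its handle and let the bar fall about 55 mm, so it rapped face down. One rap was enough. I then swung it back face up, let go and handed the job in at about 12.5 s of the 59 s.

- **Cakes:** both lie on the board with their tops at about 42.5 mm, which is right for lying flat. Their middles are about 145 mm from the mould's middle and well inside the board edges. The depth fit shows a slope of up to about 0.035 rad, which is noise-sized.
- **Mould:** it stands face up and flat, with the rim at about 59–60 mm and a fitted slope under 0.006 rad, practically where it began.
- **Bystanders:** all seven look unmoved in the last scene picture. I judged this by eye and did not measure it.
- **Rap:** I did not see the cakes drop, because the mould covered them. I inferred it from finding both on the board as soon as the mould was lifted again.
- **Disagreement:** the two cameras and my predicted arc differed by up to about 5 mm on the bar's position. The regrasp still held.

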